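# Third hand: hold a leg into the corner of a cabinet base

## Task

The base of a bedside cabinet lies upside down on the bench with three of its four legs on. Stand the loose leg upright on the panel in the empty corner, square and snug against both rails there, and press it against the long rail with a steady push of about 12 N, without ramming it, so that I can drive the screws through that rail; your program finishes while you are still holding and pressing it. Leave the tools and supplies on the bench alone.

Things in the scene. Friction and masses are not known exactly. Their poses are not given: they have to be found in the camera images.
- leg: the loose leg, dark wood, square, 40 x 40 x 130 mm tall including a grey floor glide (26 mm across, 4 mm thick) on its top end; about 0.16 kg. Stands on the bench the right way up for the upside-down base, glide on top. Origin: centre of its underside; z up along it, x and y square to its faces, all four alike
- cabinet_base: upside-down base, fixed. Panel 300 (x) x 380 (y) x 16 mm flat on the bench; on it a frame of rails 18 thick, 60 high (tops 76 above bench), 260 (x) x 340 (y) over the outsides; legs stand inside its corners, centres 92 (x), 132 (y) from the middle. One corner on the -x side is empty. Bench dogs 13 mm high round it. Origin: centre of the underside; -x side nearest the robot, y the long way, z up
- long_rail: the rail along the base's -x side, nearest the robot: 18 (x) x 340 (y) x 60 mm, rigid, fixed to the base, axes as the base's. The leg is pressed against its inner (+x) face, that is in the base's -x direction. Origin: middle of the rail, 121 mm from the middle of the base, 46 mm above the bench
- empty_corner: a small dark bolt hole in the panel's top face (16 mm above the bench), where the middle of the leg's underside belongs when the leg touches both the long rail (at -x) and the end rail (at +y or -y, whichever side of the base's middle this lies on). Axes as the base's. All rigid: the push grows by several newtons per millimetre commanded past contact
- fitted_leg: the leg already fitted in the other corner at the long rail: same size as the loose leg, top 146 mm above the bench (as the two at the base's +x side); fixed. Origin: centre of its underside on the panel
- hammer: hammer lying on the bench, 270 mm long; leave alone. Origin: under its middle
- glue: white glue bottle, 64 mm across, 170 mm tall; leave alone. Origin: centre of its underside
- screw_tray: grey open tray of screws, 130 x 100 x 35 mm; leave alone. Origin: centre of its underside
There are look-alikes about, which are no part of the job. Leave any purple or yellow look-alike of the leg alone.

How it is judged:
By the outcome, as a careful person would: the job done as asked, in the order asked, and still so for the second after the job is handed in, while the arm keeps its last pose, push and grip.
It also fails if it takes over 64 s, if anything falls off the work surface, if the arm or the gripper's body presses on something with over 40 N, if the wrist force passes 120 N, or if a joint passes its speed limit or range.

## Robot

A 6-joint arm with a two-finger parallel gripper is mounted at the origin on the work surface. World frame = base frame: x ahead of the robot, y to its left, z up, the work surface at z = 0. Lengths are in m, angles in degrees, forces in N, time in s.
With the tool pointing down it reaches from about 0.35 to 0.875 m from the base axis. Payload 4.2 kg.
Tool frame: the origin (TCP) lies between the finger pads; the fingertips stand 25 mm ahead of it and the grasp point (between the pads) lies 6 mm ahead of it (r.tips_ahead is the distance from the TCP to the fingertips, in m); z points along the fingers, y is the direction in which the jaws open and shut (so a half turn about z gives the same grasp; the last joint's range is limited). The gripper opens to 87 mm and grips with 3 to 60 N. Pads are 19 mm wide; open, the fingers measure 117 mm over their backs; the gripper's body (75 mm by 190 mm) begins 51 mm behind the grasp point.
Start: joints at [82.139, 22.042, 0.453, 0, -68.411, -14.817], TCP at [0.241, 0.577, 0.248] pointing down, gripper open.
Joint ranges: [-179.83, 179.83], [-69.29, 118.12], [-61.27, 80.66], [-181.25, 117.63], [-171.15, -9.14], [-177.46, 177.46]. Speed limits (degrees/s): [159.86, 159.86, 180, 180, 180, 180].

## Interface

Orientations are given as a 3x3 rotation matrix whose columns are the frame's x, y, z axes.
In Python, from station import r, vision, finish_job gives the robot as it stands.
- The arm moves only by the shell command python3 -m jog 'ROWS'. ROWS is a JSON object of lists of equal length, an entry for each row: "rot": the turn, a rotation vector about the world's x, y, z in degrees, a list of three; "delta_pos": the shift along the world's x, y, z in mm, a list of three; "grip": the opening in per cent of the stroke, from 0 (shut) to 100 (fully open). A call has 1 to 10 rows; each row shifts and turns the commanded pose from where the row before left it; what a row does not reach is not made up. A row lasts 1/12 s, in which the tool goes at most 41.7 mm and 7.16 degrees, less where a joint would pass 70% of its speed; a pose out of reach is approached as far as the arm can. A call with a gripper value outside its range is refused whole. The fingers move at their own pace and stop on an object; the grip force is fixed at half the most. Time passes only in rows, so rows that do not move let the fingers close. It gives the time, the measured TCP pose, the force and the opening at its end, in the units of the state.
- r.sense(): the state, without advancing time (a new reading comes with each control period).
- vision.capture(name): name is "scene" or "top"; returns a dict with "frame" (420x560x3 uint8, red, green, blue), "K" (3x3 intrinsics, pixels), "xyz" and "orientation" of the camera in the world. Camera axes: x right, y up, looking along -z (the intrinsics and any distortion apply to the point x, -y, -z); pixel columns grow to the right and rows downward; lengths in m; the calibration is good to about 2 mm. A picture is of the moment at which its call begins. There is no depth.
- finish_job(): hands the job in, once; it reports no verdict.
The state is a dict: "time_s": time; "joints": joint angles; "joint_velocities": joint speeds; "effort": joint torques, N m; "tcp_pos": TCP position; "ee_rot": TCP orientation; "wrist_force": force on the tool from outside, world axes, zero at the start; "moment": the same for the moment, N m; "gripper_width": opening from 0.0 (shut) to 1.0 (fully open).
Only numpy, scipy, OpenCV 4.12 (cv2) and the standard library are available. Lean on these libraries where they do the work, as an engineer would, in place of code of your own. Each camera call takes 0.05 s, during which the arm holds its last target. There are 200 camera calls.

## Working session

There is one attempt and no reset: what is moved stays moved. The work goes in short steps, Python scripts to look and compute and a shell command to move; the robot and the scene stay as the last step left them, time stands still between calls to the robot, and variables do not carry over. Pictures are saved under pics/ and viewed, about 8 in all and at most 12, crops included, and the job is handed in when it is done.

```bash
mkdir -p pics; ls; python3 - <<'E'
from station import r,vision
import cv2,json
for n in("scene","top"):
    c=vision.capture(n); cv2.imwrite(f"pics/{n}0.png",cv2.resize(c["frame"][:,:,::-1],(800,600),interpolation=cv2.INTER_CUBIC))
    print(n,{k:v for k,v in c.items() if k!="frame"})
print(r.sense())
E
```

```text
pics
scene {'K': array([[541.59806396,   0.        , 283.51326682],
       [  0.        , 541.59806396, 207.57307294],
       [  0.        ,   0.        ,   1.        ]]), 'xyz': array([1.19891233, 0.64575638, 1.21323128]), 'orientation': array([[-0.7297406 , -0.53256706,  0.42877847],
       [ 0.68369857, -0.57380835,  0.45088828],
       [ 0.00590842,  0.62218671,  0.78284659]])}
top {'K': array([[497.11770269,   0.        , 283.90718337],
       [  0.        , 497.11770269, 200.49874336],
       [  0.        ,   0.        ,   1.        ]]), 'xyz': array([ 0.42984018, -0.0082082 ,  1.48829081]), 'orientation': array([[ 2.03296727e-02,  9.95593012e-01, -9.15492133e-02],
       [-9.99792837e-01,  2.03352374e-02, -8.72108982e-04],
       [ 9.93409379e-04,  9.15479774e-02,  9.95800171e-01]])}
{'time_s': 0.1, 'joints': array([ 8.21364040e+01,  2.20845965e+01,  3.87456785e-01, -2.60376525e-02,
       -6.84118713e+01, -1.48175617e+01]), 'joint_velocities': array([-0.0466751 , -0.22403708,  0.16401707,  0.07692514,  0.09170327,
       -0.08107859]), 'effort': array([-5.06930355e-04, -3.91689491e+01,  1.87935162e+01,  4.23188031e+00,
        1.34598915e-02, -7.48592493e-05]), 'tcp_pos': array([0.24078056, 0.5762179 , 0.24658458]), 'ee_rot': array([[ 9.22600333e-01, -3.85756614e-01, -6.78890960e-04],
       [-3.85757203e-01, -9.22598527e-01, -1.82686043e-03],
       [ 7.83796942e-05,  1.94734912e-03, -9.99998101e-01]]), 'wrist_force': array([ 0.14196641, -0.29896446, -0.49962262]), 'moment': array([-0.01940122,  0.01490847,  0.03428358]), 'gripper_width': 1.0010617092678247}
```

View pics/scene0.png

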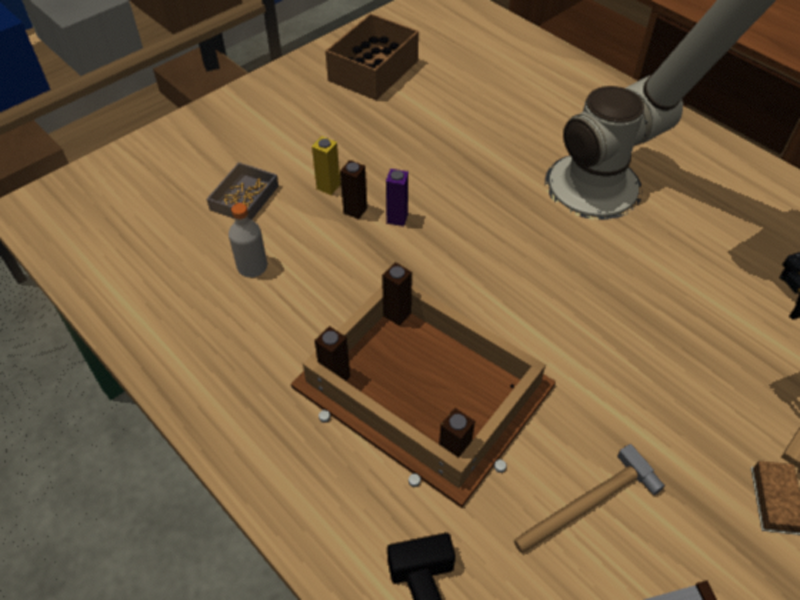

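View pics/top0.png

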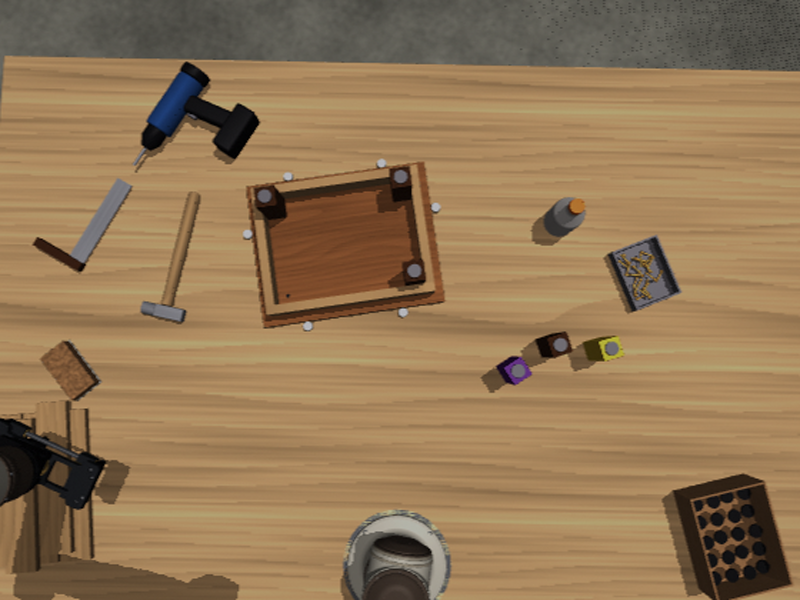

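The scene view shows the base with its empty corner and bolt hole at about (513,385). The dark loose leg at (354,190) stands between a yellow (326,165) and a purple (397,197) look-alike. In the top view these are: leg glide (560,345), purple (518,371), yellow (611,348), hole (288,296). The other dark legs, at (264,196), (400,177) and (414,271), are fitted. I choose the dark one on the bench and check it in a crop.

```bash
python3 - <<'E'
from station import r,vision
import cv2,numpy as np
f=cv2.cvtColor(vision.capture("top")["frame"],cv2.COLOR_RGB2BGR)
f=cv2.convertScaleAbs(f,alpha=1.8)
a=cv2.resize(f[220:285,330:445],None,fx=6.9,fy=6.9,interpolation=cv2.INTER_CUBIC)[:300+140]
cv2.imwrite("pics/legs.png",a); print(a.shape)
b=cv2.resize(f[110:235,165:320],None,fx=4.8,fy=4.8,interpolation=cv2.INTER_CUBIC)
cv2.imwrite("pics/base.png",b); print(b.shape)
E
```

```text
(440, 794, 3)
(600, 744, 3)
```

View pics/legs.png

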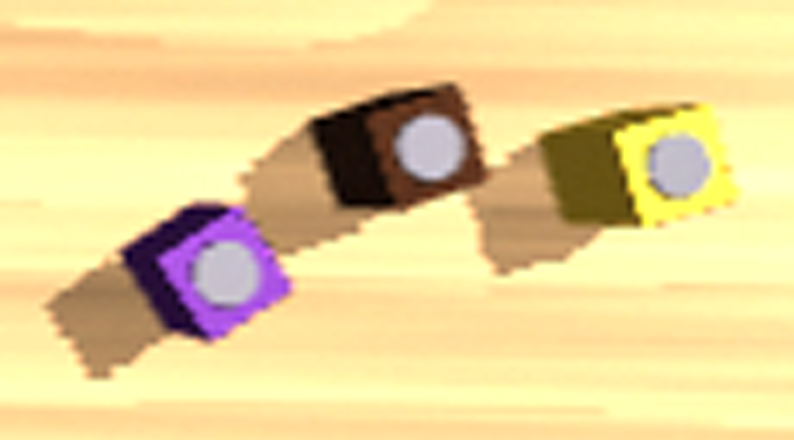

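View pics/base.png

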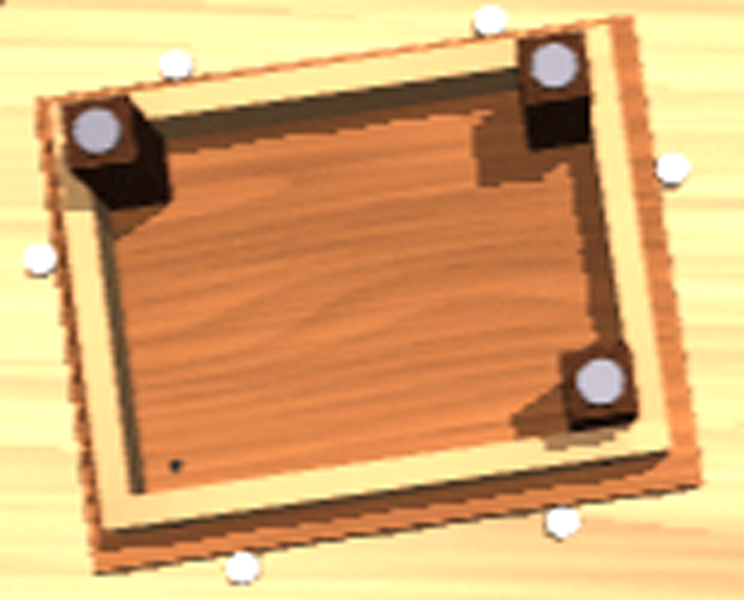

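Crops: the loose leg's glide is at (432,147) with top-face corners (457,85), (486,184), (403,210), (367,105). Purple is (226,273) and yellow (680,165). The hole is at (175,466). The fitted glides are (97,131), (555,65) and (600,381).

```bash
cat >h.py <<'E'
import numpy as np
from station import r,vision
def ray(c,u,v,z):
    K=c["K"]; d=c["orientation"]@np.array([(u-K[0,2])/K[0,0],-(v-K[1,2])/K[1,1],-1]); p=c["xyz"]
    return (p+d*(z-p[2])/d[2])
def proj(c,P):
    q=c["orientation"].T@(np.array(P)-c["xyz"]); K=c["K"]
    return K[0,0]*q[0]/-q[2]+K[0,2], K[1,1]*-q[1]/-q[2]+K[1,2]
E
python3 - <<'E'
from h import *
c=vision.capture("top"); s=vision.capture("scene")
L=lambda x,y,z:ray(c,(x+.5)/6.9-.5+330,(y+.5)/6.9-.5+220,z)
B=lambda x,y,z:ray(c,(x+.5)/4.8-.5+165,(y+.5)/4.8-.5+110,z)
S=lambda x,y,z:ray(s,(x+.5)*.7-.5,(y+.5)*.7-.5,z)
print("leg",L(432,147,.13),S(354,167,.13)); print("purple",L(226,273,.13)); print("yellow",L(680,165,.13))
q=np.array([L(*p,.126)[:2] for p in [(457,85),(486,184),(403,210),(367,105)]]);print("corners",q*1000,q.mean(0))
for i in range(4):
    d=q[(i+1)%4]-q[i]; print(np.hypot(*d)*1e3,np.degrees(np.arctan2(d[1],d[0])))
W=np.array([B(97,131,.146),B(555,65,.146),B(600,381,.146),B(175,466,.016)])[:,:2]
print(W); print([S(*p,z)[:2] for p,z in [((332,338),.146),((458,422),.146),((397,272),.146),((513,386),.016)]])
M=np.array([[92,132],[92,-132],[-92,-132],[-92,132]])/1e3
m=W.mean(0); a=(W-m)[:,0]+1j*(W-m)[:,1]; b=M[:,0]+1j*M[:,1]; th=np.angle((b.conj()*a).sum())
R=np.array([[np.cos(th),-np.sin(th)],[np.sin(th),np.cos(th)]])
print("base",m,np.degrees(th)); f=M@R.T+m; print("fit",f,"res mm",(W-f)*1e3)
E
```

```text
leg [ 0.45030309 -0.30415267  0.13      ] [ 0.44936995 -0.29943468  0.13      ]
purple [ 0.39922884 -0.22311936  0.13      ]
yellow [ 0.44521226 -0.40202638  0.13      ]
corners [[ 475.0809283  -314.93016473]
 [ 436.20588946 -326.39125207]
 [ 425.30196681 -293.57021569]
 [ 466.43738789 -279.25172057]] [ 0.45075654 -0.30353584]
40.52931245381036 -163.5734988069071
34.58490940649956 108.37770472512769
43.556195542904085 19.192081615175155
36.71051850227315 -76.38177137045028
[[ 0.72287151  0.26831501]
 [ 0.7666782   0.00742714]
 [ 0.58498855 -0.02187108]
 [ 0.54171486  0.23872433]]
[array([0.76590339, 0.01187455]), array([0.72481334, 0.26949357]), array([ 0.58620922, -0.02075476]), array([0.54128035, 0.23985399])]
base [0.65406328 0.12314885] 9.394743088490628
fit [[ 0.72328222  0.26839601]
 [ 0.76637637  0.00793701]
 [ 0.58484434 -0.02209832]
 [ 0.54175018  0.23836069]] res mm [[-0.41070746 -0.08100326]
 [ 0.30182156 -0.50986993]
 [ 0.14420626  0.22723362]
 [-0.03532036  0.36363958]]
```

Both cameras agree and the base fit residuals are under 0.6 mm: leg at (0.450,-0.303) with yaw about 17°, base yaw 9.4°, empty corner (0.5417,0.2385). I'll grip with the jaws along the leg's x axis, clear of the look-alikes and in line with the later push, 90 mm above its underside. Now moving above it.

```bash
python3 -m jog '{"delta_pos":[[20,-37,0],[20,-37,0],[20,-37,0],[20,-37,0],[20,-37,0],[20,-37,0],[20,-37,0],[20,-37,0],[20,-37,0],[20,-37,0]],"rot":[[0,0,-5],[0,0,-5],[0,0,-5],[0,0,-5],[0,0,-5],[0,0,-5],[0,0,-5],[0,0,-5],[0,0,-5],[0,0,-5]],"grip":[100,100,100,100,100,100,100,100,100,100]}'
python3 -m jog '{"delta_pos":[[1,-38,0],[1,-38,0],[1,-38,0],[1,-38,0],[1,-38,0],[1,-38,0],[1,-38,0],[1,-38,0],[1,-38,0],[0,-38,0]],"rot":[[0,0,0],[0,0,0],[0,0,0],[0,0,0],[0,0,0],[0,0,0],[0,0,0],[0,0,0],[0,0,0],[0,0,0]],"grip":[100,100,100,100,100,100,100,100,100,100]}'
python3 -m jog '{"delta_pos":[[0,-35,0],[0,-35,0],[0,-35,0],[0,-25,0],[0,0,0],[0,0,0]],"rot":[[0,0,0],[0,0,0],[0,0,0],[0,0,0],[0,0,0],[0,0,0]],"grip":[100,100,100,100,100,100]}'
```

```text
time_s: 1.08
tcp_pos: [0.4395, 0.2082, 0.2479]
ee_rot: [[0.294, -0.956, 0.0], [-0.956, -0.294, 0.001], [-0.0, -0.001, -1.0]]
wrist_force: [0.2, 0.6, 0.3]
gripper_width: 0.999
time_s: 1.92
tcp_pos: [0.4478, -0.1717, 0.2478]
ee_rot: [[0.298, -0.955, 0.001], [-0.955, -0.298, -0.0], [0.0, -0.001, -1.0]]
wrist_force: [1.3, -0.3, 0.4]
gripper_width: 1.002
time_s: 2.42
tcp_pos: [0.4476, -0.3009, 0.2469]
ee_rot: [[0.295, -0.955, -0.001], [-0.955, -0.295, 0.001], [-0.001, 0.001, -1.0]]
wrist_force: [-0.4, 0.6, -0.2]
gripper_width: 1.001
```

```bash
python3 -m jog '{"delta_pos":[[2,-2,-20],[0,0,-20],[0,0,-20],[0,0,-20],[0,0,-20],[0,0,-20],[0,0,-16],[0,0,-10],[0,0,-5],[0,0,0]],"rot":[[0,0,0],[0,0,0],[0,0,0],[0,0,0],[0,0,0],[0,0,0],[0,0,0],[0,0,0],[0,0,0],[0,0,0]],"grip":[100,100,100,100,100,100,100,100,100,100]}'
python3 - <<'E'
from h import *
import cv2
c=vision.capture("scene");f=c["frame"][80:190,190:330,::-1]
cv2.imwrite("pics/g1.png",cv2.convertScaleAbs(cv2.resize(f,None,fx=5,fy=5,interpolation=cv2.INTER_CUBIC),alpha=1.7))
E
```

```text
time_s: 3.25
tcp_pos: [0.4498, -0.3011, 0.0959]
ee_rot: [[0.299, -0.954, -0.002], [-0.954, -0.299, 0.001], [-0.001, 0.001, -1.0]]
wrist_force: [0.3, 0.1, 0.8]
gripper_width: 0.998
```

View pics/g1.png

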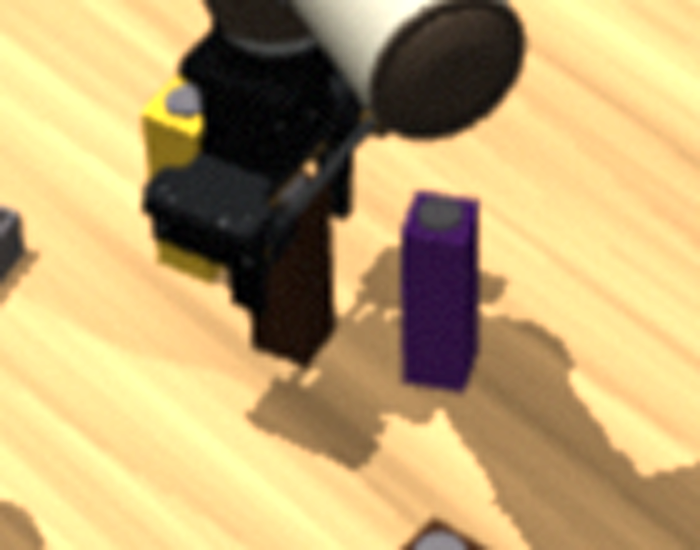

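The dark leg at (295,290) stands between the jaws; yellow (180,180) and purple (440,290) are clear. Closing.

```bash
python3 -m jog '{"delta_pos":[[0,0,0],[0,0,0],[0,0,0],[0,0,0],[0,0,0],[0,0,0],[0,0,0],[0,0,0],[0,0,0],[0,0,0]],"rot":[[0,0,0],[0,0,0],[0,0,0],[0,0,0],[0,0,0],[0,0,0],[0,0,0],[0,0,0],[0,0,0],[0,0,0]],"grip":[60,45,30,30,30,30,30,30,30,30]}'
python3 -m jog '{"delta_pos":[[0,0,0],[0,0,0],[0,0,0],[0,0,0],[0,0,4],[0,0,10],[0,0,15],[0,0,20],[0,0,20],[0,0,20]],"rot":[[0,0,0],[0,0,0],[0,0,0],[0,0,0],[0,0,0],[0,0,0],[0,0,0],[0,0,0],[0,0,0],[0,0,0]],"grip":[30,30,30,30,30,30,30,30,30,30]}'
```

```text
time_s: 4.13
tcp_pos: [0.45, -0.3019, 0.0965]
ee_rot: [[0.298, -0.955, -0.0], [-0.955, -0.298, 0.0], [-0.0, 0.0, -1.0]]
wrist_force: [-0.1, 0.8, 0.8]
gripper_width: 0.459
time_s: 4.97
tcp_pos: [0.4499, -0.3018, 0.187]
ee_rot: [[0.298, -0.955, 0.0], [-0.955, -0.298, 0.0], [0.0, -0.0, -1.0]]
wrist_force: [-0.3, -0.4, -1.9]
gripper_width: 0.466
```

```bash
python3 -m jog '{"delta_pos":[[2,10,15],[4,20,15],[5.5,28,15],[5.5,30,15],[5.5,30,13],[5.5,30,0],[5.5,30,0],[5.5,30,0],[5.5,30,0],[5.5,30,0]],"rot":[[0,0,-0.8],[0,0,-0.8],[0,0,-0.8],[0,0,-0.8],[0,0,-0.8],[0,0,-0.8],[0,0,-0.8],[0,0,-0.8],[0,0,-0.8],[0,0,-0.7]],"grip":[30,30,30,30,30,30,30,30,30,30]}'
python3 -m jog '{"delta_pos":[[5.5,30,0],[5.5,30,0],[5.5,30,0],[5.5,30,0],[5.5,30,0],[5.5,30,0],[5.5,30,0],[5.5,30,0],[4,20,0],[1,7,0]],"rot":[[0,0,0],[0,0,0],[0,0,0],[0,0,0],[0,0,0],[0,0,0],[0,0,0],[0,0,0],[0,0,0],[0,0,0]],"grip":[30,30,30,30,30,30,30,30,30,30]}'
python3 -m jog '{"delta_pos":[[0,0,-30],[0,0,-30],[0,0,-30],[0,0,-20],[0,0,-10],[0,0,0],[0,0,0]],"rot":[[0,0,0],[0,0,0],[0,0,0],[0,0,0],[0,0,0],[0,0,0],[0,0,0]],"grip":[30,30,30,30,30,30,30]}' --help 2>/dev/null | head -0
python3 - <<'E'
from h import *
import cv2
print(r.sense())
c=vision.capture("scene");f=c["frame"][150:340,250:430,::-1]
cv2.imwrite("pics/p1.png",cv2.convertScaleAbs(cv2.resize(f,None,fx=3.15,fy=3.15,interpolation=cv2.INTER_CUBIC),alpha=1.8))
E
```

```text
time_s: 5.8
tcp_pos: [0.4998, -0.0324, 0.2594]
ee_rot: [[0.163, -0.987, 0.001], [-0.987, -0.163, 0.0], [-0.0, -0.001, -1.0]]
wrist_force: [0.5, 0.0, -1.6]
gripper_width: 0.464
time_s: 6.63
tcp_pos: [0.5493, 0.236, 0.2586]
ee_rot: [[0.166, -0.986, 0.0], [-0.986, -0.166, 0.001], [-0.001, -0.001, -1.0]]
wrist_force: [-0.0, 0.3, -2.1]
gripper_width: 0.462
{'time_s': 6.6333, 'joints': array([ 3.87458747e+01,  1.89568702e+01, -2.56340851e+00, -1.67357393e-02,
       -6.84337890e+01, -2.91711989e+01]), 'joint_velocities': array([ 4.06361143,  2.96092336,  4.03934584,  0.1038974 , -2.98126075,
       -4.76712061]), 'effort': array([ 2.19330965e-01, -3.75436199e+01,  1.95864880e+01,  4.50297073e+00,
        4.59278387e-02, -1.90547341e-02]), 'tcp_pos': array([0.54929504, 0.2359986 , 0.25862731]), 'ee_rot': array([[ 1.66227308e-01, -9.86087357e-01,  4.55244040e-04],
       [-9.86087262e-01, -1.66226963e-01,  7.13612701e-04],
       [-6.28010628e-04, -5.67532267e-04, -9.99999642e-01]]), 'wrist_force': array([-0.01093137,  0.32953583, -2.05047195]), 'moment': array([ 0.07719878, -0.06401383, -0.04006611]), 'gripper_width': 0.4623669337171524}
```

View pics/p1.png

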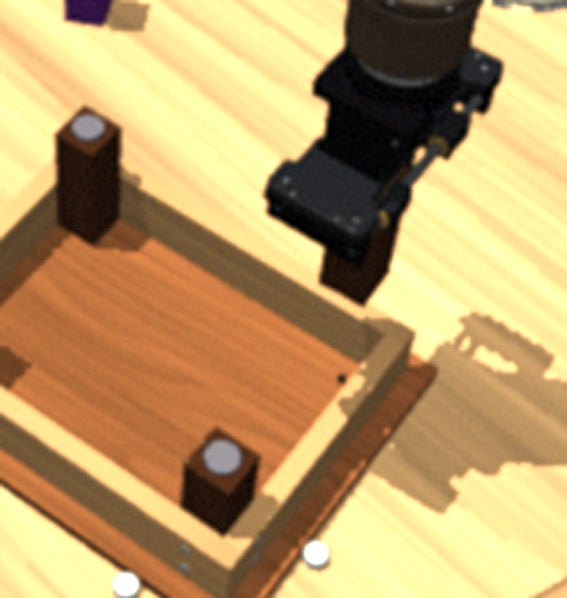

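The leg hangs upright over the corner. Its lower corners are at (322,282), (362,303) and (387,272), with the hole at (341,379). The extra line carrying "--help" moved nothing. I'll check the leg's offset in the grip.

```bash
python3 - <<'E'
from h import *
c=vision.capture("scene"); s=r.sense(); print(s["tcp_pos"],s["wrist_force"])
z=s["tcp_pos"][2]-.096
P=np.array([ray(c,(x+.5)/3.15-.5+250,(y+.5)/3.15-.5+150,z)[:2] for x,y in [(322,282),(362,303),(387,272)]])
a=np.radians(9.4);R=np.array([[np.cos(a),-np.sin(a)],[np.sin(a),np.cos(a)]])
print("corners rel corner target, base axes mm\n",(P-[.5417,.2385])@R*1e3)
print("tcp",(s["tcp_pos"][:2]-[.5417,.2385])@R*1e3)
print("hole",(ray(c,(341.5)/3.15-.5+250,379.5/3.15-.5+150,.016)[:2]-[.5417,.2385])@R*1e3)
E
```

```text
[0.54880081 0.23412621 0.25846197] [-0.35067666 -0.54691011 -1.25853144]
corners rel corner target, base axes mm
 [[ 25.04197422 -22.2261571 ]
 [ 22.87474243  11.83538884]
 [-12.8154963   11.65580367]]
tcp [ 6.29111255 -5.47480807]
hole [ 1.26101994 -0.84424281]
```

```bash
python3 -m jog '{"delta_pos":[[2,0,-15],[0,0,-25],[0,0,-25],[0,0,-25],[0,0,-20],[0,0,-15],[0,0,-8],[0,0,-4],[0,0,0],[0,0,0]],"rot":[[0,0,0],[0,0,0],[0,0,0],[0,0,0],[0,0,0],[0,0,0],[0,0,0],[0,0,0],[0,0,0],[0,0,0]],"grip":[30,30,30,30,30,30,30,30,30,30]}'
python3 -m jog '{"delta_pos":[[0,0,-2],[0,0,-2],[0,0,-1],[0,0,-1],[0,0,-1],[0,0,0]],"rot":[[0,0,0],[0,0,0],[0,0,0],[0,0,0],[0,0,0],[0,0,0]],"grip":[30,30,30,30,30,30]}'
```

```text
time_s: 7.57
tcp_pos: [0.5516, 0.233, 0.1227]
ee_rot: [[0.164, -0.987, 0.002], [-0.987, -0.164, 0.001], [-0.0, -0.002, -1.0]]
wrist_force: [0.9, -0.3, -1.1]
gripper_width: 0.463
time_s: 8.07
tcp_pos: [0.551, 0.2331, 0.1144]
ee_rot: [[0.164, -0.986, -0.0], [-0.986, -0.164, -0.0], [0.0, 0.0, -1.0]]
wrist_force: [0.6, -0.3, -1.6]
gripper_width: 0.464
```

```bash
python3 -m jog '{"delta_pos":[[0,0,-0.5],[0,0,-0.5],[0,0,-0.5],[0,0,0],[0,0,0]],"rot":[[0,0,0],[0,0,0],[0,0,0],[0,0,0],[0,0,0]],"grip":[30,30,30,30,30]}'
python3 -m jog '{"delta_pos":[[0,0,-0.5],[0,0,-0.5],[0,0,0],[0,0,0]],"rot":[[0,0,0],[0,0,0],[0,0,0],[0,0,0]],"grip":[30,30,30,30]}'
```

```text
time_s: 8.48
tcp_pos: [0.5511, 0.2331, 0.113]
ee_rot: [[0.164, -0.987, -0.0], [-0.987, -0.164, -0.0], [0.0, 0.0, -1.0]]
wrist_force: [-0.3, 0.7, -1.7]
gripper_width: 0.464
time_s: 8.82
tcp_pos: [0.5512, 0.2332, 0.1125]
ee_rot: [[0.164, -0.986, 0.0], [-0.986, -0.164, 0.0], [-0.0, -0.0, -1.0]]
wrist_force: [-1.0, -0.6, 1.9]
gripper_width: 0.461
```

Contact with the panel. Now slide toward the end rail (base +y = world (-0.163,0.987)), slowly.

```bash
python3 -m jog '{"delta_pos":[[-0.16,1,0],[-0.16,1,0],[-0.16,1,0],[-0.16,1,0],[0,0,0]],"rot":[[0,0,0],[0,0,0],[0,0,0],[0,0,0],[0,0,0]],"grip":[30,30,30,30,30]}'
python3 -m jog '{"delta_pos":[[-0.08,0.5,0],[-0.08,0.5,0],[0,0,0],[0,0,0]],"rot":[[0,0,0],[0,0,0],[0,0,0],[0,0,0]],"grip":[30,30,30,30]}'
python3 -m jog '{"delta_pos":[[-0.08,0.5,0],[-0.08,0.5,0],[0,0,0],[0,0,0]],"rot":[[0,0,0],[0,0,0],[0,0,0],[0,0,0]],"grip":[30,30,30,30]}'
```

```text
time_s: 9.23
tcp_pos: [0.5508, 0.237, 0.1125]
ee_rot: [[0.164, -0.986, 0.001], [-0.986, -0.164, -0.0], [0.0, -0.001, -1.0]]
wrist_force: [0.5, -3.6, 4.2]
gripper_width: 0.465
time_s: 9.57
tcp_pos: [0.5506, 0.238, 0.1125]
ee_rot: [[0.164, -0.986, 0.001], [-0.986, -0.164, -0.0], [0.0, -0.001, -1.0]]
wrist_force: [0.1, -3.4, 5.1]
gripper_width: 0.455
time_s: 9.9
tcp_pos: [0.5504, 0.2391, 0.1125]
ee_rot: [[0.164, -0.986, 0.001], [-0.986, -0.164, -0.0], [0.0, -0.001, -1.0]]
wrist_force: [-0.4, -3.5, 6.0]
gripper_width: 0.459
```

```bash
python3 -m jog '{"delta_pos":[[0,0,0.4],[0,0,0.4],[0,0,0],[0,0,0]],"rot":[[0,0,0],[0,0,0],[0,0,0],[0,0,0]],"grip":[30,30,30,30]}'
python3 -m jog '{"delta_pos":[[-0.08,0.5,0],[-0.08,0.5,0],[0,0,0],[0,0,0]],"rot":[[0,0,0],[0,0,0],[0,0,0],[0,0,0]],"grip":[30,30,30,30]}'
python3 - <<'E'
from h import *
import cv2
s=r.sense();print(s["moment"],s["tcp_pos"],s["wrist_force"])
c=vision.capture("scene");f=c["frame"][210:300,310:430,::-1]
cv2.imwrite("pics/p2.png",cv2.convertScaleAbs(cv2.resize(f,None,fx=6.6,fy=6.6,interpolation=cv2.INTER_CUBIC),alpha=2.2))
E
```

```text
time_s: 10.23
tcp_pos: [0.5502, 0.2396, 0.1125]
ee_rot: [[0.164, -0.987, 0.0], [-0.987, -0.164, 0.001], [-0.001, -0.0, -1.0]]
wrist_force: [0.9, -0.2, 0.6]
gripper_width: 0.463
time_s: 10.57
tcp_pos: [0.5498, 0.2403, 0.1126]
ee_rot: [[0.164, -0.987, -0.0], [-0.987, -0.164, 0.0], [-0.0, 0.0, -1.0]]
wrist_force: [0.1, -0.7, -0.7]
gripper_width: 0.464
[-0.10744197 -0.37480938 -0.01482873] [0.54978732 0.24027578 0.11256015] [ 0.12345944 -0.68316959 -0.71271956]
```

View pics/p2.png

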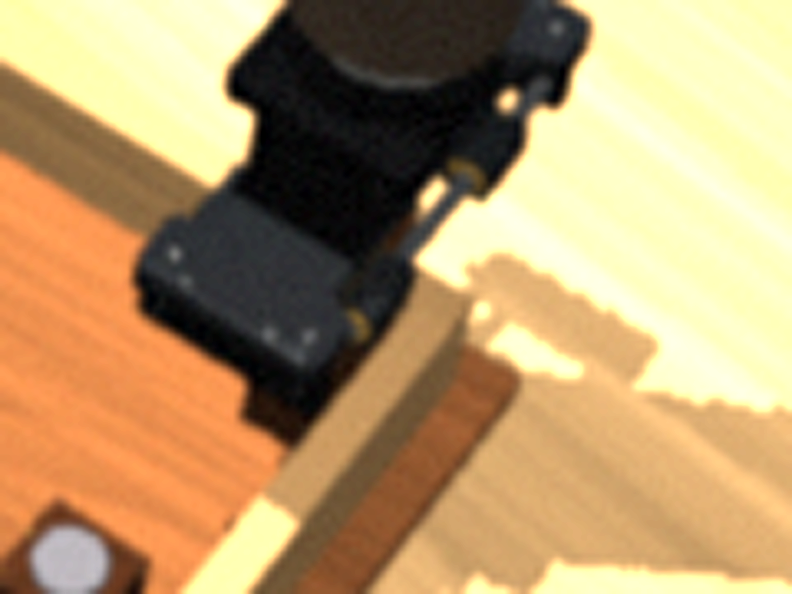

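The leg's lower left corner is at (245,410), close beside the end rail and with no contact yet. Continuing in +y.

```bash
python3 -m jog '{"delta_pos":[[-0.08,0.5,0],[-0.08,0.5,0],[0,0,0],[0,0,0]],"rot":[[0,0,0],[0,0,0],[0,0,0],[0,0,0]],"grip":[30,30,30,30]}'
python3 -m jog '{"delta_pos":[[-0.08,0.5,0],[0,0,0],[0,0,0]],"rot":[[0,0,0],[0,0,0],[0,0,0]],"grip":[30,30,30]}'
python3 -m jog '{"delta_pos":[[-0.08,0.5,0],[0,0,0],[0,0,0]],"rot":[[0,0,0],[0,0,0],[0,0,0]],"grip":[30,30,30]}'
python3 -c "
from h import *
c=vision.capture('scene');a=np.radians(9.4);R=np.array([[np.cos(a),-np.sin(a)],[np.sin(a),np.cos(a)]])
print((ray(c,245.5/6.6-.5+310,410.5/6.6-.5+210,.0165)[:2]-[.5417,.2385])@R*1e3-[20,-20],(r.sense()['tcp_pos'][:2]-[.5417,.2385])@R*1e3)"
```

```text
time_s: 10.95
tcp_pos: [0.5496, 0.2407, 0.1126]
ee_rot: [[0.163, -0.987, -0.001], [-0.987, -0.163, -0.001], [0.001, 0.001, -1.0]]
wrist_force: [1.8, -2.2, -0.6]
gripper_width: 0.465
time_s: 11.2
tcp_pos: [0.5496, 0.2408, 0.1126]
ee_rot: [[0.163, -0.987, -0.001], [-0.987, -0.163, -0.001], [0.001, 0.001, -1.0]]
wrist_force: [1.6, -3.4, -1.7]
gripper_width: 0.455
time_s: 11.45
tcp_pos: [0.5496, 0.2409, 0.1126]
ee_rot: [[0.163, -0.987, -0.001], [-0.987, -0.163, -0.002], [0.002, 0.001, -1.0]]
wrist_force: [2.4, -6.3, -1.0]
gripper_width: 0.461
[ 3.67371977 -0.85204782] [8.16041904 1.13154408]
```

Contact with the end rail at about 6 N. Back off a little, then slide in base -x toward the long rail.

```bash
python3 -m jog '{"delta_pos":[[0.1,-0.6,0],[-0.99,-0.16,0],[-0.99,-0.16,0],[-0.99,-0.16,0],[0,0,0]],"rot":[[0,0,0],[0,0,0],[0,0,0],[0,0,0],[0,0,0]],"grip":[30,30,30,30,30]}'
python3 -m jog '{"delta_pos":[[-0.5,-0.08,0],[-0.5,-0.08,0],[0,0,0],[0,0,0]],"rot":[[0,0,0],[0,0,0],[0,0,0],[0,0,0]],"grip":[30,30,30,30]}'
python3 -m jog '{"delta_pos":[[-0.5,-0.08,0],[-0.5,-0.08,0],[0,0,0],[0,0,0]],"rot":[[0,0,0],[0,0,0],[0,0,0],[0,0,0]],"grip":[30,30,30,30]}'
```

```text
time_s: 11.92
tcp_pos: [0.5471, 0.2404, 0.1128]
ee_rot: [[0.163, -0.987, 0.001], [-0.987, -0.163, -0.001], [0.001, -0.0, -1.0]]
wrist_force: [3.4, -5.2, -2.3]
gripper_width: 0.462
time_s: 12.25
tcp_pos: [0.5463, 0.2403, 0.1129]
ee_rot: [[0.163, -0.987, 0.001], [-0.987, -0.163, -0.001], [0.001, -0.001, -1.0]]
wrist_force: [3.8, -6.1, -1.4]
gripper_width: 0.462
time_s: 12.58
tcp_pos: [0.5453, 0.2402, 0.1129]
ee_rot: [[0.163, -0.987, 0.001], [-0.987, -0.163, -0.001], [0.001, -0.001, -1.0]]
wrist_force: [3.1, -4.8, -3.1]
gripper_width: 0.463
```

```bash
python3 -m jog '{"delta_pos":[[0.05,-0.3,0],[-0.5,-0.08,0],[-0.5,-0.08,0],[0,0,0],[0,0,0]],"rot":[[0,0,0],[0,0,0],[0,0,0],[0,0,0],[0,0,0]],"grip":[30,30,30,30,30]}'
python3 -m jog '{"delta_pos":[[-0.5,-0.08,0],[-0.5,-0.08,0],[0,0,0],[0,0,0]],"rot":[[0,0,0],[0,0,0],[0,0,0],[0,0,0]],"grip":[30,30,30,30]}'
python3 -m jog '{"delta_pos":[[-0.5,-0.08,0],[-0.5,-0.08,0],[0,0,0],[0,0,0]],"rot":[[0,0,0],[0,0,0],[0,0,0],[0,0,0]],"grip":[30,30,30,30]}'
```

```text
time_s: 13.0
tcp_pos: [0.5442, 0.2399, 0.1129]
ee_rot: [[0.164, -0.987, 0.001], [-0.987, -0.164, -0.0], [0.0, -0.001, -1.0]]
wrist_force: [3.4, -4.6, -2.1]
gripper_width: 0.461
time_s: 13.33
tcp_pos: [0.5432, 0.2397, 0.1129]
ee_rot: [[0.163, -0.987, 0.001], [-0.987, -0.163, -0.0], [0.0, -0.001, -1.0]]
wrist_force: [3.6, -3.8, -1.7]
gripper_width: 0.463
time_s: 13.67
tcp_pos: [0.5426, 0.2397, 0.1129]
ee_rot: [[0.164, -0.987, 0.001], [-0.987, -0.164, -0.0], [0.0, -0.001, -1.0]]
wrist_force: [5.0, -4.1, -2.8]
gripper_width: 0.459
```

Contact with the long rail is starting. I'll release so the leg settles flat on the panel, then grip again, which takes out any tilt from the sliding.

```bash
python3 -m jog '{"delta_pos":[[0,0,-0.3],[0,0,0],[0,0,0],[0,0,0],[0,0,0],[0,0,0],[0,0,0]],"rot":[[0,0,0],[0,0,0],[0,0,0],[0,0,0],[0,0,0],[0,0,0],[0,0,0]],"grip":[30,60,60,60,60,60,60]}'
python3 - <<'E'
from h import *
import cv2
print(r.sense()["moment"])
c=vision.capture("scene");f=c["frame"][200:300,290:420,::-1]
cv2.imwrite("pics/p3.png",cv2.convertScaleAbs(cv2.resize(f,None,fx=6,fy=6,interpolation=cv2.INTER_CUBIC),alpha=3))
E
```

```text
time_s: 14.25
tcp_pos: [0.5417, 0.2403, 0.1126]
ee_rot: [[0.164, -0.986, 0.0], [-0.986, -0.164, 0.0], [-0.0, -0.0, -1.0]]
wrist_force: [-0.6, -0.2, -0.3]
gripper_width: 0.596
[ 0.08411448 -0.02773781  0.06684798]
```

View pics/p3.png

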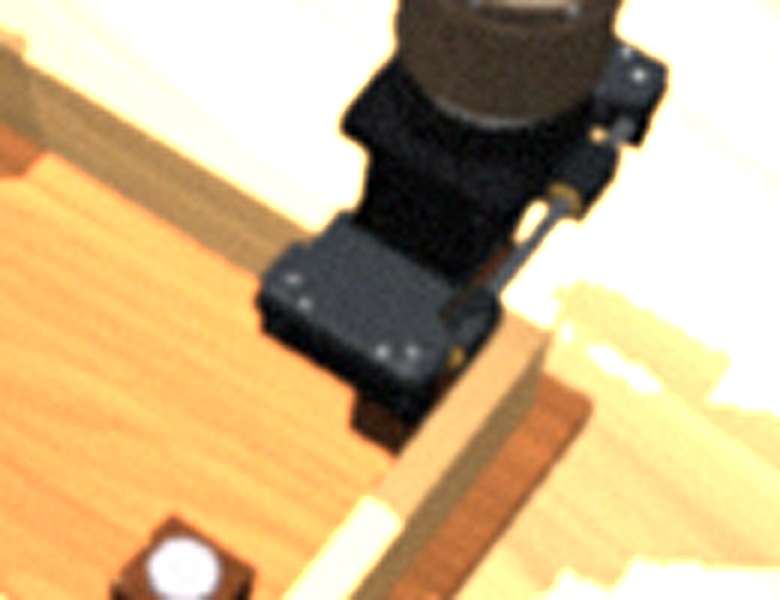

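Leg foot at (380,425), standing in the corner. Regripping, then a light seating push toward the end rail.

```bash
python3 -m jog '{"delta_pos":[[0,0,0],[0,0,0],[0,0,0],[0,0,0],[0,0,0],[0,0,0],[0,0,0],[0,0,0]],"rot":[[0,0,0],[0,0,0],[0,0,0],[0,0,0],[0,0,0],[0,0,0],[0,0,0],[0,0,0]],"grip":[40,30,30,30,30,30,30,30]}'
python3 -m jog '{"delta_pos":[[-0.05,0.3,0],[-0.05,0.3,0],[0,0,0],[0,0,0]],"rot":[[0,0,0],[0,0,0],[0,0,0],[0,0,0]],"grip":[30,30,30,30]}'
```

```text
time_s: 14.97
tcp_pos: [0.5421, 0.2401, 0.1126]
ee_rot: [[0.164, -0.987, 0.001], [-0.987, -0.164, 0.0], [-0.0, -0.001, -1.0]]
wrist_force: [1.7, 0.5, -1.7]
gripper_width: 0.461
time_s: 15.3
tcp_pos: [0.542, 0.2404, 0.1126]
ee_rot: [[0.164, -0.986, 0.001], [-0.986, -0.164, -0.0], [0.0, -0.0, -1.0]]
wrist_force: [2.4, -0.9, -2.4]
gripper_width: 0.458
```

```bash
python3 -m jog '{"delta_pos":[[-0.05,0.3,0],[-0.05,0.3,0],[0,0,0],[0,0,0]],"rot":[[0,0,0],[0,0,0],[0,0,0],[0,0,0]],"grip":[30,30,30,30]}'
python3 -m jog '{"delta_pos":[[-0.25,-0.04,0],[-0.25,-0.04,0],[0,0,0],[0,0,0],[0,0,0]],"rot":[[0,0,0],[0,0,0],[0,0,0],[0,0,0],[0,0,0]],"grip":[30,30,30,30,30]}'
python3 -m jog '{"delta_pos":[[-0.25,-0.04,0],[-0.25,-0.04,0],[0,0,0],[0,0,0],[0,0,0]],"rot":[[0,0,0],[0,0,0],[0,0,0],[0,0,0],[0,0,0]],"grip":[30,30,30,30,30]}'
```

```text
time_s: 15.63
tcp_pos: [0.542, 0.2406, 0.1126]
ee_rot: [[0.164, -0.987, 0.0], [-0.987, -0.164, -0.001], [0.001, -0.0, -1.0]]
wrist_force: [4.1, -3.1, -1.1]
gripper_width: 0.459
time_s: 16.05
tcp_pos: [0.5419, 0.2406, 0.1126]
ee_rot: [[0.164, -0.987, 0.001], [-0.987, -0.164, -0.0], [0.001, -0.001, -1.0]]
wrist_force: [5.5, -2.2, -2.5]
gripper_width: 0.459
time_s: 16.47
tcp_pos: [0.5419, 0.2406, 0.1126]
ee_rot: [[0.164, -0.987, 0.002], [-0.987, -0.164, -0.0], [0.001, -0.002, -1.0]]
wrist_force: [7.1, -3.5, -3.4]
gripper_width: 0.459
```

```bash
python3 -m jog '{"delta_pos":[[0,0,-0.4],[0,0,-0.4],[0,0,0],[0,0,0]],"rot":[[0,0,0],[0,0,0],[0,0,0],[0,0,0]],"grip":[30,30,30,30]}'
python3 -m jog '{"delta_pos":[[-0.25,-0.04,0],[-0.25,-0.04,0],[-0.25,-0.04,0],[0,0,0],[0,0,0],[0,0,0]],"rot":[[0,0,0],[0,0,0],[0,0,0],[0,0,0],[0,0,0],[0,0,0]],"grip":[30,30,30,30,30,30]}'
```

```text
time_s: 16.8
tcp_pos: [0.5419, 0.2405, 0.1126]
ee_rot: [[0.164, -0.986, 0.002], [-0.986, -0.164, -0.0], [0.001, -0.002, -1.0]]
wrist_force: [6.6, -3.6, -0.1]
gripper_width: 0.458
time_s: 17.3
tcp_pos: [0.5418, 0.2406, 0.1126]
ee_rot: [[0.164, -0.986, 0.004], [-0.986, -0.164, 0.0], [0.0, -0.004, -1.0]]
wrist_force: [7.8, -4.3, -1.3]
gripper_width: 0.453
```

```bash
cat >f.py <<'E'
from h import *
F=[];M=[]
for i in range(12):
    vision.capture("top"); s=r.sense(); F.append(s["wrist_force"]);M.append(s["moment"])
F=np.array(F);a=np.radians(9.4);R=np.array([[np.cos(a),-np.sin(a)],[np.sin(a),np.cos(a)]])
print("base F",F.mean(0)[:2]@R,"z",F.mean(0)[2],"std",F.std(0),"M",np.mean(M,0)[:2]@R, s["time_s"])
E
python3 f.py
```

```text
base F [ 6.80420926 -5.27338728] z -1.228682979012244 std [0.48327964 0.44602747 0.50274386] M [-1.65901124 -2.15978125] 17.9
```

The push is about 7 N, but the wrist tips by 0.2°, which would lift the foot off the rail. I'll add a small counter-turn about the base's y axis and continue to 12 N.

```bash
python3 -m jog '{"delta_pos":[[0.04,-0.25,0],[0,0,0],[0,0,0],[0,0,0],[0,0,0]],"rot":[[0,0,0],[-0.04,0.25,0],[-0.04,0.25,0],[0,0,0],[0,0,0]],"grip":[30,30,30,30,30]}'; python3 f.py
python3 -m jog '{"delta_pos":[[-0.25,-0.04,0],[-0.25,-0.04,0],[0,0,0],[0,0,0]],"rot":[[-0.04,0.25,0],[0,0,0],[0,0,0],[0,0,0]],"grip":[30,30,30,30]}'; python3 f.py
```

```text
time_s: 18.32
tcp_pos: [0.5421, 0.2406, 0.1125]
ee_rot: [[0.164, -0.986, -0.004], [-0.986, -0.164, -0.0], [-0.0, 0.004, -1.0]]
wrist_force: [7.3, -4.1, -2.3]
gripper_width: 0.462
base F [ 7.01810016 -4.93022129] z -2.4659415720826345 std [0.36752029 0.3523419  0.33234371] M [-1.63088542 -2.57819129] 18.9167
time_s: 19.25
tcp_pos: [0.5423, 0.2406, 0.1126]
ee_rot: [[0.164, -0.986, -0.007], [-0.987, -0.164, -0.001], [-0.001, 0.007, -1.0]]
wrist_force: [9.7, -4.4, -2.9]
gripper_width: 0.459
base F [ 8.42228404 -5.39915821] z -3.2591009334447993 std [0.66450792 0.55719167 0.40644463] M [-1.86425221 -3.19630099] 19.85
```

```bash
python3 -m jog '{"delta_pos":[[0,0,-0.3],[-0.25,-0.04,-0.3],[-0.25,-0.04,0],[-0.25,-0.04,0],[-0.25,-0.04,0],[0,0,0],[0,0,0],[0,0,0]],"rot":[[0.03,-0.2,0],[0,0,0],[0,0,0],[0,0,0],[0,0,0],[0,0,0],[0,0,0],[0,0,0]],"grip":[30,30,30,30,30,30,30,30]}'; python3 f.py
```

```text
time_s: 20.52
tcp_pos: [0.542, 0.2406, 0.1126]
ee_rot: [[0.164, -0.986, -0.002], [-0.986, -0.164, 0.0], [-0.001, 0.002, -1.0]]
wrist_force: [11.2, -4.6, -2.0]
gripper_width: 0.456
base F [10.05994394 -6.29949436] z -2.1662586627411957 std [0.26262128 0.38461034 0.51145513] M [-1.99859361 -3.28699207] 21.1167
```

```bash
python3 -m jog '{"delta_pos":[[0.04,-0.25,0],[-0.2,-0.08,-0.3],[-0.25,-0.04,0],[-0.2,-0.04,0],[0,0,0],[0,0,0],[0,0,0]],"rot":[[-0.02,0.1,0],[-0.02,0.1,0],[0,0,0],[0,0,0],[0,0,0],[0,0,0],[0,0,0]],"grip":[30,30,30,30,30,30,30]}'; python3 f.py
```

```text
time_s: 21.7
tcp_pos: [0.542, 0.2406, 0.1126]
ee_rot: [[0.164, -0.986, -0.004], [-0.986, -0.164, 0.001], [-0.001, 0.004, -1.0]]
wrist_force: [11.5, -4.2, -2.4]
gripper_width: 0.464
base F [10.53633794 -6.13332425] z -2.262949270734227 std [0.55235612 0.29590631 0.53050429] M [-2.00743477 -3.72210474] 22.3
```

```bash
python3 -m jog '{"delta_pos":[[0.06,-0.4,0],[0.06,-0.4,0],[-0.25,-0.04,0],[-0.25,-0.04,0],[-0.1,-0.02,0],[0,0,0],[0,0,0],[0,0,0]],"rot":[[0,0,0],[-0.01,0.05,0],[0,0,0],[0,0,0],[0,0,0],[0,0,0],[0,0,0],[0,0,0]],"grip":[30,30,30,30,30,30,30,30]}'; python3 f.py
python3 - <<'E'
from h import *
import cv2
o=[]
for n,(y,x) in {"scene":(200,290),"top":(130,160)}.items():
    f=vision.capture(n)["frame"][y:y+100,x:x+130,::-1]
    o.append(cv2.convertScaleAbs(cv2.resize(f,(390,300),interpolation=cv2.INTER_CUBIC),alpha=2.5))
cv2.imwrite("pics/p4.png",np.hstack(o))
E
```

```text
time_s: 22.97
tcp_pos: [0.542, 0.2404, 0.1125]
ee_rot: [[0.164, -0.986, -0.003], [-0.986, -0.164, 0.002], [-0.002, 0.003, -1.0]]
wrist_force: [12.3, -3.0, -4.5]
gripper_width: 0.46
base F [11.71840972 -4.35784074] z -3.7752235312072386 std [0.42876425 0.40252784 0.35147634] M [-1.54395446 -3.99196978] 23.5667
```

View pics/p4.png

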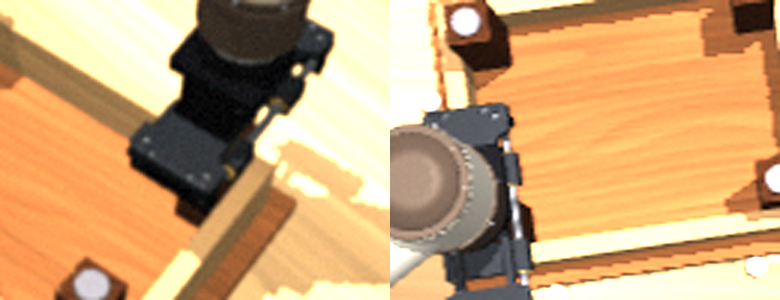

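Push is 11.7 N with its line at mid-rail height, and the leg is in the corner in both views. The tool is pulling up slightly (Fz -3.8), so I'll press down about 1.2 mm in command to seat the leg on the panel.

```bash
python3 -m jog '{"delta_pos":[[0,0,-0.4],[0,0,-0.4],[0,0,-0.4],[0,0,0],[0,0,0],[0,0,0]],"rot":[[0,0,0],[0,0,0],[0,0,0],[0,0,0],[0,0,0],[0,0,0]],"grip":[30,30,30,30,30,30]}'; python3 f.py
```

```text
time_s: 24.17
tcp_pos: [0.542, 0.2405, 0.1125]
ee_rot: [[0.164, -0.986, -0.003], [-0.986, -0.164, 0.002], [-0.002, 0.003, -1.0]]
wrist_force: [11.0, -2.2, 1.2]
gripper_width: 0.461
base F [ 9.54066339 -4.54229866] z 1.897887362418998 std [0.37479828 0.54234622 0.50845074] M [-1.51321947 -3.2666095 ] 24.7667
```

```bash
python3 -m jog '{"delta_pos":[[-0.25,-0.04,-0.3],[-0.25,-0.04,0],[-0.25,-0.04,0],[-0.15,-0.02,0],[0,0,0],[0,0,0],[0,0,0]],"rot":[[-0.01,0.08,0],[0,0,0],[0,0,0],[0,0,0],[0,0,0],[0,0,0],[0,0,0]],"grip":[30,30,30,30,30,30,30]}'; python3 f.py
```

```text
time_s: 25.35
tcp_pos: [0.542, 0.2405, 0.1125]
ee_rot: [[0.165, -0.986, -0.002], [-0.986, -0.165, 0.002], [-0.003, 0.002, -1.0]]
wrist_force: [12.4, -3.6, 0.5]
gripper_width: 0.459
base F [11.82038229 -5.38326451] z 1.8358980036313035 std [0.44310661 0.40288318 0.4853118 ] M [-1.78825129 -3.81669758] 25.95
```

```bash
python3 -m jog '{"delta_pos":[[0,0,0],[0,0,0],[0,0,0],[0,0,0],[0,0,0]],"rot":[[-0.02,0.15,0],[0,0,0],[0,0,0],[0,0,0],[0,0,0]],"grip":[30,30,30,30,30]}'; python3 f.py
```

```text
time_s: 26.37
tcp_pos: [0.5421, 0.2405, 0.1125]
ee_rot: [[0.165, -0.986, -0.005], [-0.986, -0.165, 0.002], [-0.003, 0.004, -1.0]]
wrist_force: [12.0, -3.8, 2.2]
gripper_width: 0.457
base F [11.36275091 -5.46521236] z 1.2058043771971418 std [0.38171083 0.45856285 0.42559035] M [-1.88114721 -4.00153404] 26.9667
```

```bash
python3 -m jog '{"delta_pos":[[-0.25,-0.04,0],[0,0,0],[0,0,0],[0,0,0]],"rot":[[0,0,0],[0,0,0],[0,0,0],[0,0,0]],"grip":[30,30,30,30]}'; python3 f.py; python3 -c "
from station import finish_job; print(finish_job())"
```

```text
time_s: 27.3
tcp_pos: [0.542, 0.2405, 0.1125]
ee_rot: [[0.165, -0.986, -0.004], [-0.986, -0.165, 0.002], [-0.003, 0.004, -1.0]]
wrist_force: [12.1, -2.9, 0.8]
gripper_width: 0.459
base F [11.80244446 -5.27237079] z 0.6598916586976844 std [0.44788489 0.34060592 0.60027522] M [-1.94533796 -4.15930965] 27.9
the job is handed in; nothing more can be done
None
```

The loose dark leg now stands on the panel in the empty corner, touching both rails. The arm is still gripping it and pressing it against the long rail. I handed the job in at about 28 s.

I picked the leg from between its yellow and purple look-alikes, set it down, slid it into contact with the end rail and then the long rail, let go so it settled flat, gripped it again and raised the push slowly.

**Last checks:**
- **Push on the long rail:** 11.8 N, steady to about ±0.5 N. Part of this may go into friction at the end rail, so the rail itself may feel slightly less.
- **Push toward the end rail:** about 5 N, a little more than I intended.
- **Vertical:** about 0.7 N up on the tool, so the panel carries the leg. The tool height did not change after the regrip.
- **Grip:** opening 40 mm, which matches the leg.
- **Line of push:** judged from force and moment to run between the rail's top and bottom edges, so the leg should be bearing flat.

**What did not fully agree:**
- **Tilt:** the tool leans about 0.2–0.3°, from the small turn I added to keep the foot against the rail.
- **Squareness and snugness:** I judged these from forces and poses, because the gripper hides most of the leg from both cameras.
- **Leg position:** the scene camera's position for the leg differed from the tool's by up to about 4 mm, so I trusted the contact forces.
- **Stray command:** one mistyped move command early on had no effect.

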